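# Hold the hinge pin in the seed safe's two hinges

## Task

The mesh door of the seed safe has lost its hinge pin: take the long steel pin out of the wooden tool block and feed it, pointed foot down, from above through the upper hinge and then the lower one, so that the two hinges share it. Finish still gripping it and holding it still, with its pointed foot sticking out below the lower hinge but clear of the plank, so that a clip can be put on underneath; do not lever it hard sideways in the hinges. Leave the other things where they are, the dibber and the wooden label stake standing in their holes.

Things in the scene. Friction and masses are not known exactly. Their poses are not given: they have to be found in the camera images.
- pin: Loose galvanised hinge pin: straight round steel rod 10 mm thick, 170 mm long, 0.1 kg, no head; its lowest 12 mm taper to a 4 mm blunt point. Origin at the pointed foot, z along the rod to the plain top. Starts upright in either end hole of the tool block, foot 10 mm above the plank, 130 mm of it showing.
- pin_foot (a point): The pin's pointed foot, on its axis.
- pin_top (a point): The pin's plain upper end, on its axis, 170 mm from the foot.
- safe: Seed safe, fixed: low pine box on 25 mm feet, 150 mm deep (x), 220 wide (y), top 145 mm above the plank. Origin under its centre on the plank, z up. Its front (-x face), with a wire-mesh door held shut, looks away from the robot and half left. On the front, near its +y end, two hinges sit one above the other on an upright axis 12 mm before the face, at x -87, y +84 mm.
- hinge_top (a point): On the hinge axis at the upper mouth of the upper hinge, 133 mm above the plank. The upper hinge is a rigid upright tube of two knuckles, 19 mm outside, 13 mm bore, from 105 to 133 mm above the plank, open at both ends.
- hinge_foot (a point): On the hinge axis at the lower mouth of the lower hinge, 45 mm above the plank. The lower hinge is the same kind of tube, from 45 to 73 mm above the plank; between the hinges and below is free space.
- block: Tool block, fixed to the plank: wooden block 70 mm (x) by 240 mm (y) by 50 mm high, origin under its centre. Three round blind holes 40 mm deep in its top in a row along y: at y = -85 and +85 mm (11.6 mm wide) for the pin and the stake, at the centre (21.6 mm) for the dibber.
- dibber: Loose dark wooden dibber, 122 mm long, 32 mm thick at its knob, standing in the block's middle hole, top 132 mm above the plank. Origin at its point. Leave it.
- stake: Loose pine label stake, 120 mm long, a 10 mm round stick with a flat 26 mm wide head, standing in the other end hole of the block, top 130 mm above the plank. Origin at its foot. Leave it.
- pot: Loose empty clay flower pot, 110 mm across and 100 mm tall, standing in its saucer between the safe and the block and farther out. Origin under its centre. Leave it.
- saucer: Loose clay saucer, 128 mm across, 18 mm high, under the pot. Origin under its centre. Leave it.
- sprayer: Loose green plastic hand sprayer with a trigger, 100 mm across, 213 mm tall, at the left. Origin under its centre. Leave it.
- scoop: Loose galvanised scoop, 225 mm long, 45 mm high, lying on the right beyond the block or the safe. Origin under its pan. Leave it.
- seedbox: Grey flip-top seed box, 106 by 166 mm, 87 mm high, at the right. Origin under its centre. Leave it.
- tin: Loose metal tin 72 mm across with white labels in it, 120 mm tall, at the left. Origin under its centre. Leave it.

How it is judged:
By the outcome, as a careful person would: the job done as asked, in the order asked, and still so for the second after the job is handed in, while the arm keeps its last pose, push and grip.
It also fails if it takes over 48 s, if anything falls off the work surface, if the arm or the gripper's body presses on something with over 40 N, if the wrist force passes 120 N, or if a joint passes its speed limit or range.

## Robot

A 6-joint arm with a two-finger parallel gripper is mounted at the origin on the work surface. World frame = base frame: x ahead of the robot, y to its left, z up, the work surface at z = 0. Lengths are in m, angles in rad, forces in N, time in s.
With the tool pointing down it reaches from about 0.3 to 0.775 m from the base axis. Payload 14.6 kg.
Tool frame: the origin (TCP) lies on the centre line of the jaws, within the pads' length; the fingertips stand 11 mm ahead of it and the grasp point (between the pads) lies 8 mm behind it; y points along the fingers, x is the direction in which the jaws open and shut, and the axes are right-handed (so a half turn about y gives the same grasp; the last joint's range is limited). The gripper opens to 94 mm and grips with 3 to 60 N. Pads are 16 mm wide; open, the fingers measure 119 mm over their backs; the gripper's body (75 mm by 177 mm) begins 78 mm behind the grasp point.
Start: joints at [-1.371, 0.3, 1.521, -0, 1.321, -0.067], TCP at [0.145, -0.531, 0.216] pointing down, gripper open.
Joint ranges: [-3.03, 3.03], [-0.79, 2.21], [0.23, 2.52], [-1.04, 4.18], [0, 3.07], [-2.55, 2.55]. Speed limits (rad/s): [2.22, 2.22, 2.57, 3.14, 3.14, 3.14].

## Interface

Orientations are given as [roll, pitch, yaw] about the fixed x, y, z axes, in that order (R = Rz(yaw) Ry(pitch) Rx(roll)).
In Python, from station import ctrl, imaging gives the robot as it stands. The module is installed in compiled form; this text tells all that it offers.
- The arm moves only by the tool apply_moves, never from a script. Its argument "deltas" is a list of rows, each an object with "dp": the shift along the tool's x, y, z in m, a list of three; "roll": the turn about the tool's y in rad; "grip": the closure, from -1 (fully open) to 1 (shut). In form: [{"dp": [tx, ty, tz], "roll": roll, "grip": grip}, ...]. A call has 1 to 10 rows; each row shifts and turns the commanded pose from where the row before left it, along the tool's axes as they then stand; what a row does not reach is not made up. A row lasts 1/8 s, in which the tool goes at most 62.5 mm and 10.7 degrees, less where a joint would pass 70% of its speed; a pose out of reach is approached as far as the arm can. A call with a gripper value outside its range is refused whole. The fingers move at their own pace and stop on an object; "newtons" is the grip in N (left out, the last holds). Time passes only in rows, so rows that do not move let the fingers close. It gives the time, the measured TCP pose, the force and the opening at its end, in the units of the state.
- ctrl.get_obs(): the state, without advancing time (a new reading comes with each control period).
- imaging.camera(name): name is "side" or "top" or "wrist"; returns the picture (480x640x3 uint8, blue, green, red); there is no depth.
- imaging.camera_info(name): a dict with "K" (3x3 intrinsics, pixels), "world_from_camera" (4x4, takes a point from camera to world coordinates). Camera axes: x right, y down, z forward; pixel columns grow to the right and rows downward; lengths in m; the calibration is good to about 2 mm. A picture is of the moment at which its call begins: read the wrist's pose just before it. camera_info takes no time and is no camera call; for the wrist camera it gives the pose at the moment of the call.
- ctrl.hand_in(): hands the job in, once; it reports no verdict.
The state is a dict: "time_s": time; "qpos": joint angles; "joint_vel": joint speeds; "tau": joint torques, N m; "ee_pos": TCP position; "eef_rot": TCP orientation; "force": force on the tool from outside, world axes, zero at the start; "moment": the same for the moment, N m; "grip_width": finger opening in m.
Only numpy, scipy, OpenCV 4.12 (cv2) and the standard library are available. Lean on these libraries where they do the work, as an engineer would, in place of code of your own. Each camera call takes 0.05 s, during which the arm holds its last target. There are 200 camera calls.

## Working session

There is one attempt and no reset: what is moved stays moved. The work goes in short steps, Python scripts to look and compute and a tool call to move; the robot and the scene stay as the last step left them, time stands still between calls to the robot, and variables do not carry over. Pictures are saved under pics/ and viewed, about 8 in all and at most 12, crops included, and the job is handed in when it is done.

Besides the shell and the picture viewer there is one more tool, called after "Call:" as name(argument=value, ...), one argument or row to a line, values as JSON. apply_moves: Moves the arm, as the interface text tells. Its arguments: {"type":"object","properties":{"deltas":{"type":"array"},"newtons":{"type":"number"}},"required":["deltas"]}

```bash
mkdir -p pics
python3 - <<'E'
from station import ctrl, imaging
import cv2, numpy as np
np.set_printoptions(precision=4,suppress=True)
o=ctrl.get_obs(); print(o)
for n in ["side","top","wrist"]:
    i=imaging.camera_info(n); print(n,np.array(i["K"]).tolist(),np.array(i["world_from_camera"]))
    cv2.imwrite(f"pics/{n}0.png",imaging.camera(n))
E
```

```text
{'time_s': 0.0, 'qpos': array([-1.3706,  0.3005,  1.5216,  0.    ,  1.3207, -0.0666]), 'joint_vel': array([ 0.0017, -0.0014, -0.0001, -0.    ,  0.0003,  0.0004]), 'tau': array([ -0.0019, -53.1809, -35.2734,   0.0708,   0.0244,  -0.0001]), 'ee_pos': array([ 0.145 , -0.5303,  0.2159]), 'eef_rot': array([-1.5707,  0.0012, -1.304 ]), 'force': array([0.2245, 0.0837, 0.3796]), 'moment': array([-0.0063,  0.0139,  0.0058]), 'grip_width': 0.09394551069809713}
side [[450.0241991038389, 0.0, 321.1994858337456], [0.0, 450.0241991038389, 243.9514611959184], [0.0, 0.0, 1.0]] [[-0.9443  0.1784 -0.2767  0.8858]
 [ 0.3292  0.5197 -0.7884  0.8987]
 [ 0.0031 -0.8355 -0.5494  0.7789]
 [ 0.      0.      0.      1.    ]]
top [[585.011663115902, 0.0, 325.8834897163558], [0.0, 585.011663115902, 234.83877427662426], [0.0, 0.0, 1.0]] [[-0.0147 -0.9938  0.1101  0.3434]
 [-0.9998  0.0162  0.0127 -0.0131]
 [-0.0144 -0.1099 -0.9938  1.9153]
 [ 0.      0.      0.      1.    ]]
wrist [[379.37890942715984, 0.0, 317.0928872346096], [0.0, 379.37890942715984, 246.65972208219063], [0.0, 0.0, 1.0]] [[ 0.2647 -0.936  -0.2319  0.2133]
 [-0.9643 -0.2569 -0.0635 -0.5128]
 [-0.0001  0.2404 -0.9707  0.3835]
 [ 0.      0.      0.      1.    ]]
```

View pics/top0.png

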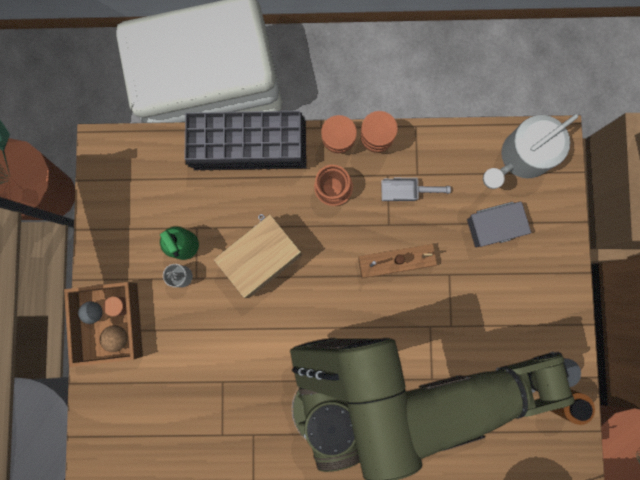

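View pics/side0.png

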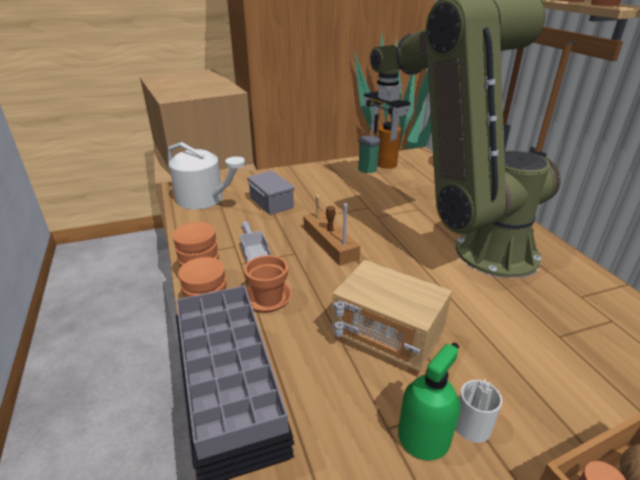

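Run:
```python
import cv2, numpy as np
t=cv2.imread("pics/top0.png");s=cv2.imread("pics/side0.png")
R=lambda im,x,y,w,h,f:cv2.resize(im[y:y+h,x:x+w],None,fx=f,fy=f,interpolation=cv2.INTER_CUBIC)
a=np.hstack([R(t,355,230,90,60,4),R(t,220,200,80,60,4)][:2])
b=np.hstack([R(s,295,185,90,80,4),R(s,320,280,80,80,4)])
cv2.imwrite("pics/crop1.png",np.vstack([a,b]))
```

```text
(no output)
```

View pics/crop1.png

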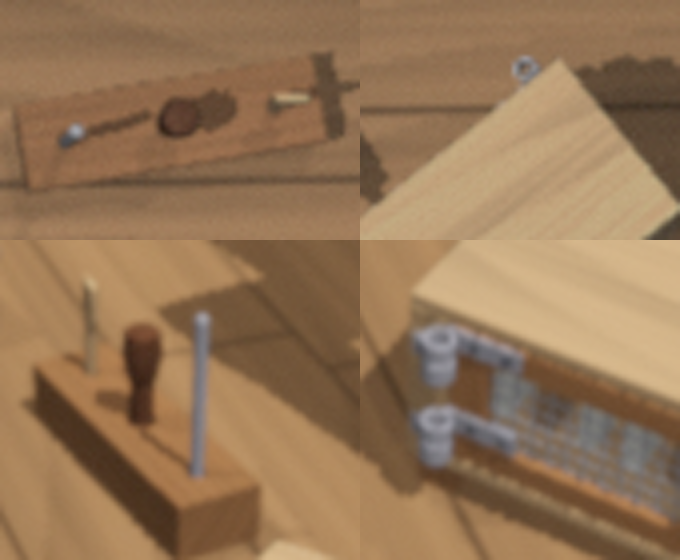

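```bash
cat > h.py <<'E'
import numpy as np
from station import ctrl, imaging
np.set_printoptions(precision=4,suppress=True)
def ray(i,u,v):
    T=np.array(i["world_from_camera"]);d=T[:3,:3]@np.linalg.solve(np.array(i["K"]),[u,v,1.]);return T[:3,3],d/np.linalg.norm(d)
def plane(i,uv,z):
    c,d=ray(i,*uv);return c+d*(z-c[2])/d[2]
def tri(rs):
    A=sum(np.eye(3)-np.outer(d,d) for c,d in rs);b=sum((np.eye(3)-np.outer(d,d))@c for c,d in rs);return np.linalg.solve(A,b)
def proj(i,p):
    q=np.linalg.inv(np.array(i["world_from_camera"]))@np.r_[p,1];u=np.array(i["K"])@q[:3];return u[:2]/u[2]
E
python3 - <<'E'
from h import *
t=imaging.camera_info("top");s=imaging.camera_info("side")
for n,a,b,z in [("pintop",(374.2,262.7),(345.5,204.3),.18),("hinge",(261.2,217),(340,304.5),.133)]:
    print(n,tri([ray(t,*a),ray(s,*b)]),plane(t,a,z),plane(s,b,z))
E
```

```text
pintop [ 0.4509 -0.1335  0.1773] [ 0.4502 -0.1331  0.18  ] [ 0.4534 -0.1293  0.18  ]
hinge [0.5997 0.2084 0.1307] [0.5994 0.2081 0.133 ] [0.6007 0.2108 0.133 ]
```

Call:
apply_moves(
  deltas=[
    {"dp": [-0.03,-0.004,0.04],"roll": 0,"grip": -1},
    {"dp": [-0.03,-0.004,0.04],"roll": 0,"grip": -1},
    {"dp": [-0.03,-0.004,0.04],"roll": 0,"grip": -1},
    {"dp": [-0.03,-0.004,0.04],"roll": 0,"grip": -1},
    {"dp": [-0.03,-0.004,0.04],"roll": 0,"grip": -1},
    {"dp": [-0.03,-0.004,0.04],"roll": 0,"grip": -1},
    {"dp": [-0.03,-0.004,0.04],"roll": 0,"grip": -1},
    {"dp": [-0.03,-0.004,0.04],"roll": 0,"grip": -1},
    {"dp": [-0.03,-0.003,0.04],"roll": 0,"grip": -1},
    {"dp": [-0.003,0,0.0],"roll": 0,"grip": -1},
  ],
)

```text
time_s: 1.4
ee_pos: [0.4214, -0.1702, 0.2514]
eef_rot: [-1.571, 0.0, -1.3]
force: [0.2, -0.5, -0.7]
grip_width: 0.0938
```

Run:
```python
from h import *; import cv2
o=ctrl.get_obs(); print(o['ee_pos'],o['eef_rot'],o['qpos'])
i=imaging.camera_info("wrist");im=imaging.camera("wrist");cv2.imwrite("pics/w1.png",im)
print(proj(i,[.451,-.132,.18]),proj(i,[.451,-.132,.05]),np.array(i["world_from_camera"]))
```

```text
[ 0.4214 -0.1702  0.2514] [-1.5707  0.0003 -1.3003] [-0.4647  0.0567  1.725   0.0002  1.36    0.8356]
[269.4151 204.5894] [285.7837 186.6724] [[ 0.2682 -0.9351 -0.2315  0.4897]
 [-0.9634 -0.2602 -0.0651 -0.1523]
 [ 0.0006  0.2405 -0.9707  0.4189]
 [ 0.      0.      0.      1.    ]]
```

View pics/w1.png

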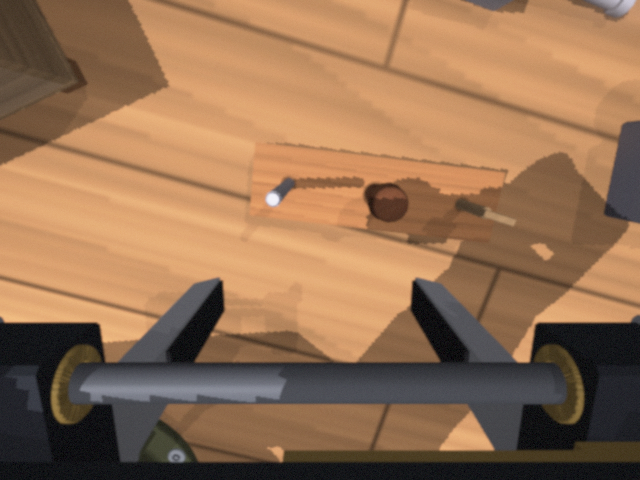

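Run:
```python
from h import *; import cv2
i=imaging.camera_info("wrist");im=cv2.imread("pics/w1.png")
g=im[185:215,258:290].min(2); m=(g>165).astype(np.uint8)
n,l,st,c=cv2.connectedComponentsWithStats(m);print(st,c+[258,185])
for uv in [(273.5,198.5)]+[tuple(x) for x in (c+[258,185])[1:]]: print(uv,plane(i,uv,.18))
print(plane(i,(289,184),.05))
```

```text
[[  0   0  32  30 802]
 [  7   7  14  15 158]] [[273.803  199.6172]
 [271.962  198.9051]]
(273.5, 198.5) [ 0.4546 -0.1345  0.18  ]
(np.float64(271.9620253164557), np.float64(198.90506329113924)) [ 0.4541 -0.1336  0.18  ]
[ 0.4534 -0.1353  0.05  ]
```

Call:
apply_moves(
  deltas=[
    {"dp": [-0.0068,0,0.0101],"roll": 0,"grip": -1},
    {"dp": [-0.0068,0,0.0101],"roll": 0,"grip": -1},
    {"dp": [-0.0068,0,0.0101],"roll": 0,"grip": -1},
    {"dp": [-0.0068,0,0.0101],"roll": 0,"grip": -1},
    {"dp": [0,0.016,0],"roll": 0,"grip": -1},
    {"dp": [0,0.02,0],"roll": 0,"grip": -1},
    {"dp": [0,0.02,0],"roll": 0,"grip": -1},
    {"dp": [0,0.02,0],"roll": 0,"grip": -1},
    {"dp": [0,0.02,0],"roll": 0,"grip": -1},
    {"dp": [0,0,0.0],"roll": 0,"grip": -1},
  ],
)

```text
time_s: 2.7
ee_pos: [0.4511, -0.1352, 0.1536]
eef_rot: [-1.574, 0.002, -1.304]
force: [-0.6, 0.2, -0.7]
grip_width: 0.0942
```

Run:
```python
from h import *; import cv2
o=ctrl.get_obs(); print(o['ee_pos'],o['eef_rot'])
i=imaging.camera_info("wrist");im=imaging.camera("wrist");cv2.imwrite("pics/w2.png",im)
T=np.array(i["world_from_camera"]); print(proj(i,np.r_[o['ee_pos'][:2],.18]),o['grip_width'])
```

```text
[ 0.4511 -0.1352  0.1536] [-1.5736  0.0019 -1.3041]
[314.2096 331.9365] 0.09417257799781455
```

View pics/w2.png

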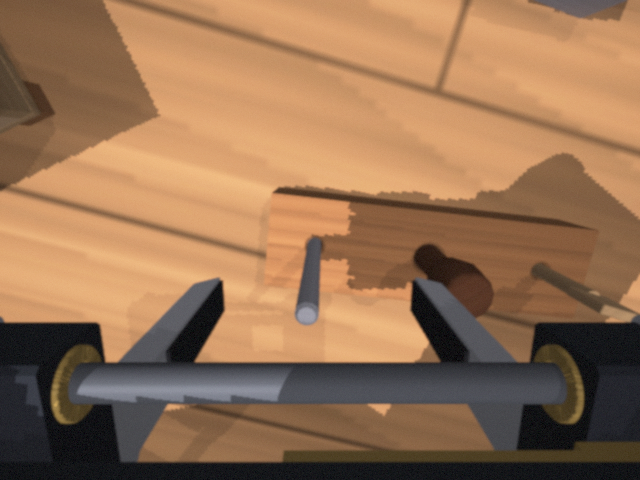

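Run:
```python
from h import *; import cv2
from scipy.spatial.transform import Rotation as Ro
o=ctrl.get_obs();i=imaging.camera_info("wrist")
p=plane(i,(307,314),.18);R=Ro.from_euler('xyz',o['eef_rot']).as_matrix()
print(o['ee_pos'],p,R.T@(p-o['ee_pos']), R)
im=cv2.imread("pics/w2.png")
T=np.array(i["world_from_camera"]); print(R.T@(T[:3,3]-o['ee_pos']),R.T@T[:3,:3])
```

```text
[ 0.4516 -0.1354  0.1548] [ 0.4579 -0.1306  0.18  ] [-0.003  -0.0252  0.0073] [[ 0.2635 -0.0015  0.9646]
 [-0.9646  0.0005  0.2635]
 [-0.0008 -1.     -0.0013]]
[ 0.0009 -0.1675  0.0706] [[ 1.      0.0008  0.0011]
 [-0.0009 -0.2405  0.9707]
 [ 0.001  -0.9707 -0.2405]]
```

Call:
apply_moves(
  deltas=[
    {"dp": [-0.003,0,0.005],"roll": 0,"grip": -1},
    {"dp": [0,0,0],"roll": 0,"grip": 1},
    {"dp": [0,0,0],"roll": 0,"grip": 1},
    {"dp": [0,0,0],"roll": 0,"grip": 1},
    {"dp": [0,0,0],"roll": 0,"grip": 1},
  ],
  newtons=5,
)

```text
time_s: 3.38
ee_pos: [0.4561, -0.1312, 0.1555]
eef_rot: [-1.571, -0.0, -1.304]
force: [-0.1, -0.1, -0.8]
grip_width: 0.0575
```

Call:
apply_moves(
  deltas=[
    {"dp": [0,0,0],"roll": 0,"grip": 1},
    {"dp": [0,0,0],"roll": 0,"grip": 1},
    {"dp": [0,0,0],"roll": 0,"grip": 1},
  ],
)

```text
time_s: 3.75
ee_pos: [0.4561, -0.1312, 0.1554]
eef_rot: [-1.571, 0.0, -1.304]
force: [-0.2, -0.9, 0.4]
grip_width: 0.0273
```

Call:
apply_moves(
  deltas=[
    {"dp": [0,0,0],"roll": 0,"grip": 1},
    {"dp": [0,0,0],"roll": 0,"grip": 1},
    {"dp": [0,0,0],"roll": 0,"grip": 1},
  ],
)

```text
time_s: 4.12
ee_pos: [0.4561, -0.1312, 0.1555]
eef_rot: [-1.571, -0.0, -1.304]
force: [0.5, -0.0, 0.3]
grip_width: 0.0103
```

Run:
```python
from h import *; import cv2
o=ctrl.get_obs(); print(o['ee_pos'],o['force'],o['moment'],o['grip_width'])
i=imaging.camera_info("wrist");im=imaging.camera("wrist");cv2.imwrite("pics/w3.png",im[180:420,200:440].repeat(2,0).repeat(2,1))
```

```text
[ 0.4561 -0.1312  0.1555] [ 0.5366 -0.0127  0.266 ] [-0.0678  0.0163 -0.0192] 0.01029912826699961
```

View pics/w3.png

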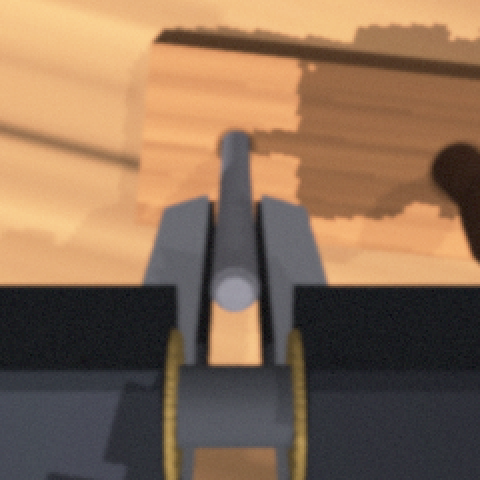

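Call:
apply_moves(
  deltas=[
    {"dp": [0,0,0],"roll": 0,"grip": 1},
    {"dp": [0,0,0],"roll": 0,"grip": 1},
    {"dp": [0,0,0],"roll": 0,"grip": 1},
    {"dp": [0,-0.005,0],"roll": 0,"grip": 1},
    {"dp": [0,-0.015,0],"roll": 0,"grip": 1},
    {"dp": [0,-0.02,0],"roll": 0,"grip": 1},
  ],
  newtons=35,
)

```text
time_s: 4.92
ee_pos: [0.4561, -0.1311, 0.1966]
eef_rot: [-1.571, 0.0, -1.304]
force: [-0.0, -0.1, -0.3]
grip_width: 0.0094
```

Call:
apply_moves(
  deltas=[
    {"dp": [0,-0.03,0],"roll": 0,"grip": 1},
    {"dp": [0,-0.03,0],"roll": 0,"grip": 1},
    {"dp": [0,-0.03,0],"roll": 0,"grip": 1},
    {"dp": [0,-0.025,0],"roll": 0,"grip": 1},
    {"dp": [-0.01,0,0.008],"roll": 0,"grip": 1},
    {"dp": [-0.02,0,0.016],"roll": 0,"grip": 1},
    {"dp": [-0.03,0,0.024],"roll": 0,"grip": 1},
    {"dp": [-0.03,0,0.024],"roll": 0,"grip": 1},
    {"dp": [-0.03,0,0.024],"roll": 0,"grip": 1},
    {"dp": [-0.03,0,0.024],"roll": 0,"grip": 1},
  ],
)

```text
time_s: 6.18
ee_pos: [0.5324, 0.0472, 0.3094]
eef_rot: [-1.572, 0.0, -1.304]
force: [0.0, -0.4, -1.5]
grip_width: 0.0093
```

Call:
apply_moves(
  deltas=[
    {"dp": [-0.03,0,0.024],"roll": 0,"grip": 1},
    {"dp": [-0.03,0,0.024],"roll": 0,"grip": 1},
    {"dp": [-0.03,0,0.024],"roll": 0,"grip": 1},
    {"dp": [-0.03,0,0.024],"roll": 0,"grip": 1},
    {"dp": [-0.02,0,0.017],"roll": 0,"grip": 1},
    {"dp": [0,0,0],"roll": 0,"grip": 1},
    {"dp": [0,0,0],"roll": 0,"grip": 1},
  ],
)

```text
time_s: 7.05
ee_pos: [0.604, 0.2099, 0.3098]
eef_rot: [-1.572, -0.0, -1.304]
force: [0.0, -0.7, -0.7]
grip_width: 0.0093
```

Run:
```python
from h import *; import cv2
o=ctrl.get_obs(); print(o['ee_pos'],o['eef_rot'],o['force'],o['moment'],o['grip_width'])
R=lambda im,x,y,w,h,f:cv2.resize(im[y:y+h,x:x+w],None,fx=f,fy=f,interpolation=cv2.INTER_CUBIC)
ims={}
for n in ["wrist","side","top"]:
    ims[n]=imaging.camera(n);cv2.imwrite(f"pics/{n}4.png",ims[n])
i=imaging.camera_info("wrist");print(proj(i,[.606,.210,.133]),proj(i,[.606,.210,.165]))
a=np.hstack([R(ims["wrist"],220,130,200,240,2.),R(ims["side"],310,250,80,120,4)])
cv2.imwrite("pics/crop4.png",a)
```

```text
[0.604  0.2099 0.3098] [-1.5719 -0.0001 -1.3039] [ 0.0315 -0.702  -0.7246] [-0.009  -0.007   0.0404] 0.009319639495846488
[315.5041 229.0744] [315.3859 236.4728]
```

View pics/crop4.png

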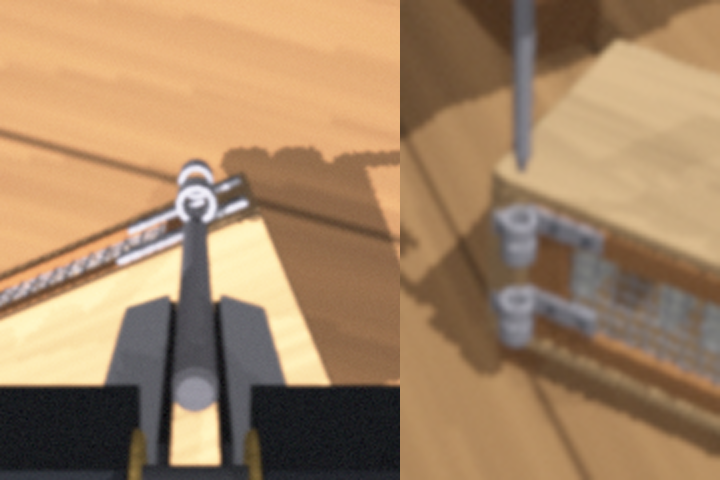

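Run:
```python
from h import *; import cv2
R=lambda im,x,y,w,h,f:cv2.resize(im[y:y+h,x:x+w],None,fx=f,fy=f,interpolation=cv2.INTER_CUBIC)
w=cv2.imread("pics/wrist4.png");s=cv2.imread("pics/side4.png")
cv2.imwrite("pics/crop5.png",np.hstack([R(w,295,200,50,70,8),R(s,320,275,40,56,10)]))
i=imaging.camera_info("side")
for P in [(.604,.2099),(.606,.210)]:
  print([proj(i,[*P,z]) for z in (.33,.165,.133,.073)])
```

```text
[array([340.8823, 226.76  ]), array([338.7798, 293.1302]), array([338.4173, 304.5743]), array([337.7716, 324.9568])]
[array([339.9334, 226.9596]), array([337.9194, 293.3548]), array([337.5722, 304.8022]), array([336.9538, 325.1901])]
```

View pics/crop5.png

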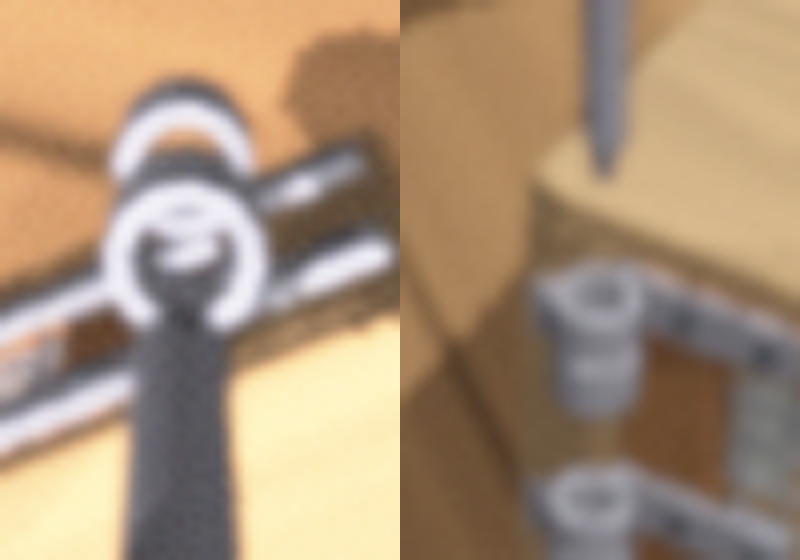

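Run:
```python
from h import *
i=imaging.camera_info("wrist");o=ctrl.get_obs()
from scipy.spatial.transform import Rotation as Ro
R=Ro.from_euler('xyz',o['eef_rot']).as_matrix()
pt=plane(i,(317.5,326.5),.3343);print(pt,proj(i,[*pt[:2],.1643]),proj(i,[*pt[:2],.1763]),proj(i,[*pt[:2],.133]))
h=plane(i,(318.4,232.9),.133)
print(h, "from TCP",R.T@(h-o['ee_pos']),"pin",R.T@(pt-o['ee_pos']))
```

```text
[0.6056 0.2084 0.3343] [317.1009 237.2807] [317.1152 240.4601] [317.0683 229.9786]
[0.6032 0.2065 0.133 ] from TCP [ 0.0025  0.1776 -0.0018] pin [ 0.0013 -0.0237  0.001 ]
```

Call:
apply_moves(
  deltas=[
    {"dp": [0.0006,0.006,-0.0015],"roll": 0,"grip": 1},
    {"dp": [0,0.008,0],"roll": 0,"grip": 1},
    {"dp": [0,0.008,0],"roll": 0,"grip": 1},
    {"dp": [0,0.004,0],"roll": 0,"grip": 1},
    {"dp": [0,0,0],"roll": 0,"grip": 1},
    {"dp": [0,0,0],"roll": 0,"grip": 1},
  ],
)

```text
time_s: 7.95
ee_pos: [0.6032, 0.2091, 0.2847]
eef_rot: [-1.57, 0.0, -1.304]
force: [-0.1, 0.3, 0.0]
grip_width: 0.0094
```

Run:
```python
from h import *; import cv2
o=ctrl.get_obs(); print(o['ee_pos'],o['force'],o['moment'],o['grip_width'])
R=lambda im,x,y,w,h,f:cv2.resize(im[y:y+h,x:x+w],None,fx=f,fy=f,interpolation=cv2.INTER_CUBIC)
ims={}
for n in ["wrist","side"]:
    ims[n]=np.mean([imaging.camera(n) for _ in range(3)],0).astype(np.uint8);cv2.imwrite(f"pics/{n}6.png",ims[n])
i=imaging.camera_info("wrist");print(np.array(i["world_from_camera"])[:3,3])
cv2.imwrite("pics/crop6.png",np.hstack([R(ims["wrist"],295,200,50,70,8),R(ims["side"],320,275,40,56,10)]))
```

```text
[0.6032 0.2091 0.2847] [-0.1203  0.3377  0.0492] [ 0.0188 -0.0313  0.0062] 0.009384359423141158
[0.6714 0.2267 0.4521]
```

View pics/crop6.png

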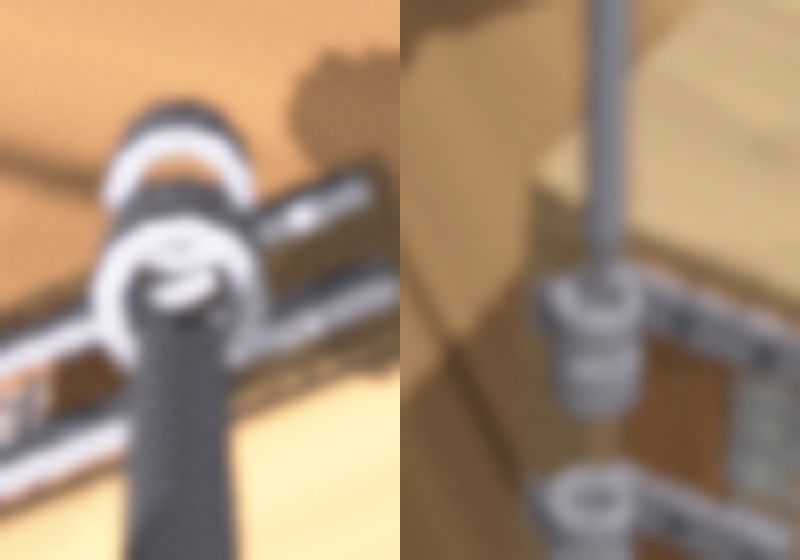

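Call:
apply_moves(
  deltas=[
    {"dp": [-0.0002,0.004,0],"roll": 0,"grip": 1},
    {"dp": [0,0.004,0],"roll": 0,"grip": 1},
    {"dp": [0,0.004,0],"roll": 0,"grip": 1},
    {"dp": [0,0,0],"roll": 0,"grip": 1},
  ],
)

```text
time_s: 8.75
ee_pos: [0.603, 0.2092, 0.272]
eef_rot: [-1.572, -0.0, -1.304]
force: [0.4, 0.8, -1.1]
grip_width: 0.0094
```

Call:
apply_moves(
  deltas=[
    {"dp": [0,0.003,0],"roll": 0,"grip": 1},
    {"dp": [0,0.003,0],"roll": 0,"grip": 1},
    {"dp": [0,0,0],"roll": 0,"grip": 1},
  ],
)

```text
time_s: 9.12
ee_pos: [0.603, 0.2092, 0.2662]
eef_rot: [-1.571, -0.0, -1.304]
force: [0.3, 0.2, -1.3]
grip_width: 0.0094
```

Call:
apply_moves(
  deltas=[
    {"dp": [0,0.003,0],"roll": 0,"grip": 1},
    {"dp": [0,0.003,0],"roll": 0,"grip": 1},
    {"dp": [0,0,0],"roll": 0,"grip": 1},
    {"dp": [0,0,0],"roll": 0,"grip": 1},
  ],
)

```text
time_s: 9.62
ee_pos: [0.6031, 0.2092, 0.2605]
eef_rot: [-1.571, 0.0, -1.304]
force: [-0.4, 0.5, -0.9]
grip_width: 0.0095
```

Run:
```python
from h import *; import cv2
o=ctrl.get_obs(); print(o['ee_pos'],o['force'],o['moment'],o['grip_width'])
R=lambda im,x,y,w,h,f:cv2.resize(im[y:y+h,x:x+w],None,fx=f,fy=f,interpolation=cv2.INTER_CUBIC)
ims={}
for n in ["wrist","side"]:
    ims[n]=np.mean([imaging.camera(n) for _ in range(3)],0).astype(np.uint8);cv2.imwrite(f"pics/{n}7.png",ims[n])
cv2.imwrite("pics/crop7.png",np.hstack([R(ims["wrist"],295,200,50,70,8),R(ims["side"],320,275,40,56,10)]))
```

```text
[0.6031 0.2092 0.2605] [-0.3533  0.4709 -0.8998] [-0.0002 -0.0415 -0.0182] 0.009527911197828719
```

View pics/crop7.png

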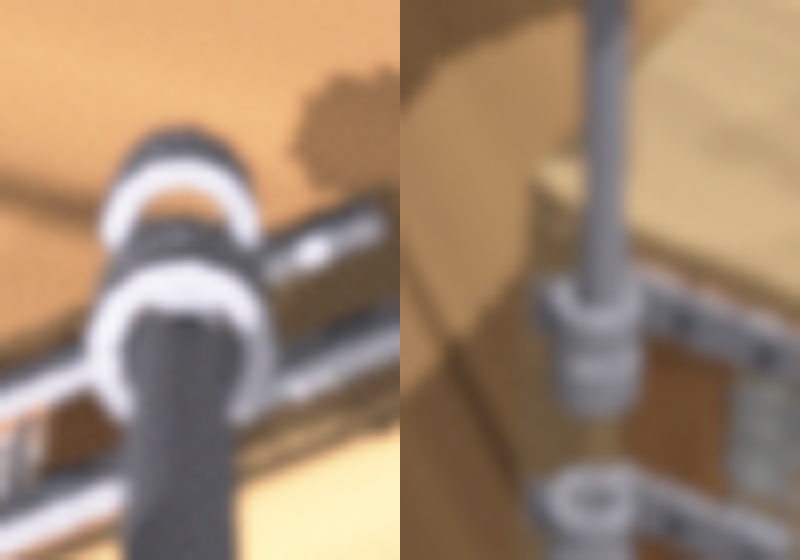

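Call:
apply_moves(
  deltas=[
    {"dp": [-0.0002,0.004,0],"roll": 0,"grip": 1},
    {"dp": [0,0.004,0],"roll": 0,"grip": 1},
    {"dp": [0,0.004,0],"roll": 0,"grip": 1},
    {"dp": [0,0.004,0],"roll": 0,"grip": 1},
    {"dp": [0,0,0],"roll": 0,"grip": 1},
  ],
)

```text
time_s: 10.55
ee_pos: [0.6029, 0.2094, 0.244]
eef_rot: [-1.571, -0.0, -1.304]
force: [0.4, -0.6, -1.4]
grip_width: 0.0089
```

Call:
apply_moves(
  deltas=[
    {"dp": [0,0.004,0],"roll": 0,"grip": 1},
    {"dp": [0,0.004,0],"roll": 0,"grip": 1},
    {"dp": [0,0.004,0],"roll": 0,"grip": 1},
    {"dp": [0,0.004,0],"roll": 0,"grip": 1},
    {"dp": [0,0,0],"roll": 0,"grip": 1},
  ],
)

```text
time_s: 11.18
ee_pos: [0.6029, 0.2094, 0.228]
eef_rot: [-1.571, 0.0, -1.304]
force: [-0.0, -0.1, -1.1]
grip_width: 0.0091
```

Run:
```python
from h import *; import cv2
o=ctrl.get_obs(); print(o['ee_pos'],o['force'],o['moment'],o['grip_width'])
R=lambda im,x,y,w,h,f:cv2.resize(im[y:y+h,x:x+w],None,fx=f,fy=f,interpolation=cv2.INTER_CUBIC)
ims={}
for n in ["wrist","side"]:
    ims[n]=np.mean([imaging.camera(n) for _ in range(3)],0).astype(np.uint8);cv2.imwrite(f"pics/{n}8.png",ims[n])
cv2.imwrite("pics/crop8.png",np.hstack([R(ims["wrist"],295,200,50,70,8),R(ims["side"],320,285,40,56,10)]))
```

```text
[0.6029 0.2094 0.228 ] [-0.0055 -0.0595 -1.0804] [ 0.0258  0.04   -0.0418] 0.009128585507160553
```

View pics/crop8.png

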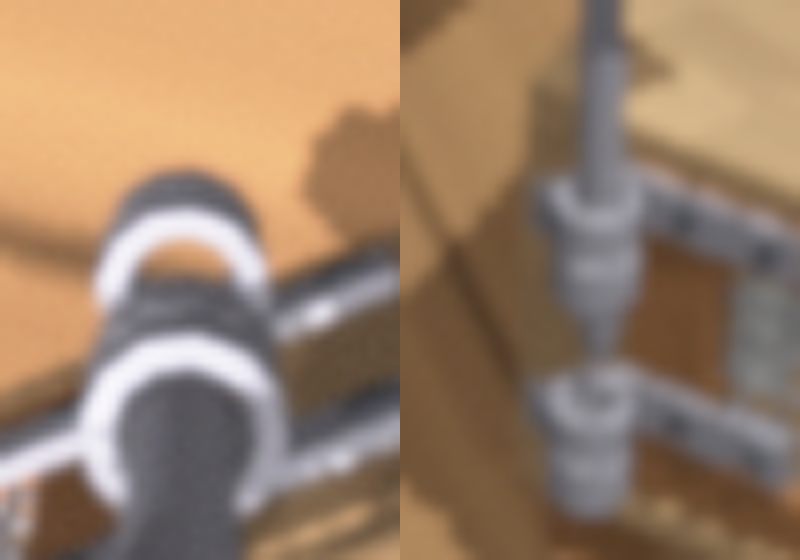

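Call:
apply_moves(
  deltas=[
    {"dp": [0,0.004,0],"roll": 0,"grip": 1},
    {"dp": [0,0.004,0],"roll": 0,"grip": 1},
    {"dp": [0,0.004,0],"roll": 0,"grip": 1},
    {"dp": [0,0.004,0],"roll": 0,"grip": 1},
    {"dp": [0,0,0],"roll": 0,"grip": 1},
  ],
)

```text
time_s: 12.1
ee_pos: [0.6029, 0.2094, 0.212]
eef_rot: [-1.571, 0.0, -1.304]
force: [-0.3, 0.6, -0.9]
grip_width: 0.0094
```

Call:
apply_moves(
  deltas=[
    {"dp": [0,0.004,0],"roll": 0,"grip": 1},
    {"dp": [0,0.004,0],"roll": 0,"grip": 1},
    {"dp": [0,0.004,0],"roll": 0,"grip": 1},
    {"dp": [0,0.004,0],"roll": 0,"grip": 1},
    {"dp": [0,0,0],"roll": 0,"grip": 1},
  ],
)

```text
time_s: 12.72
ee_pos: [0.6029, 0.2094, 0.1961]
eef_rot: [-1.571, -0.0, -1.304]
force: [-0.4, 0.2, -1.5]
grip_width: 0.0095
```

Free running, force still only the pin's weight. Continue.

Call:
apply_moves(
  deltas=[
    {"dp": [0,0.004,0],"roll": 0,"grip": 1},
    {"dp": [0,0.004,0],"roll": 0,"grip": 1},
    {"dp": [0,0.004,0],"roll": 0,"grip": 1},
    {"dp": [0,0.004,0],"roll": 0,"grip": 1},
    {"dp": [0,0,0],"roll": 0,"grip": 1},
  ],
)

```text
time_s: 13.35
ee_pos: [0.6029, 0.2093, 0.18]
eef_rot: [-1.571, -0.0, -1.304]
force: [-0.8, -0.1, -1.0]
grip_width: 0.0092
```

Call:
apply_moves(
  deltas=[
    {"dp": [0,0.004,0],"roll": 0,"grip": 1},
    {"dp": [0,0.004,0],"roll": 0,"grip": 1},
    {"dp": [0,0.003,0],"roll": 0,"grip": 1},
    {"dp": [0,0,0],"roll": 0,"grip": 1},
    {"dp": [0,0,0],"roll": 0,"grip": 1},
    {"dp": [0,0,0],"roll": 0,"grip": 1},
  ],
)

```text
time_s: 14.1
ee_pos: [0.6031, 0.2094, 0.1696]
eef_rot: [-1.571, 0.0, -1.304]
force: [-0.5, -0.2, -0.6]
grip_width: 0.009
```

Run:
```python
from h import *; import cv2
o=ctrl.get_obs(); print(o['time_s'],o['ee_pos'],o['force'],o['moment'],o['joint_vel'],o['grip_width'])
R=lambda im,x,y,w,h,f:cv2.resize(im[y:y+h,x:x+w],None,fx=f,fy=f,interpolation=cv2.INTER_CUBIC)
s=imaging.camera("side");w=imaging.camera("wrist");i=imaging.camera_info("side")
print([proj(i,[.603,.209,z]) for z in (.045,.024,.0)])
cv2.imwrite("pics/crop9.png",np.hstack([R(s,310,240,80,120,4.5),R(w,220,170,200,270,2)]))
```

```text
14.1 [0.6031 0.2094 0.1696] [-0.5195 -0.1726 -0.5843] [-0.0029 -0.0079  0.0336] [-0.0003  0.0006  0.001  -0.     -0.0004 -0.0004] 0.009003890028808973
[array([337.7533, 333.6494]), array([337.5408, 340.2676]), array([337.3037, 347.6532])]
```

View pics/crop9.png

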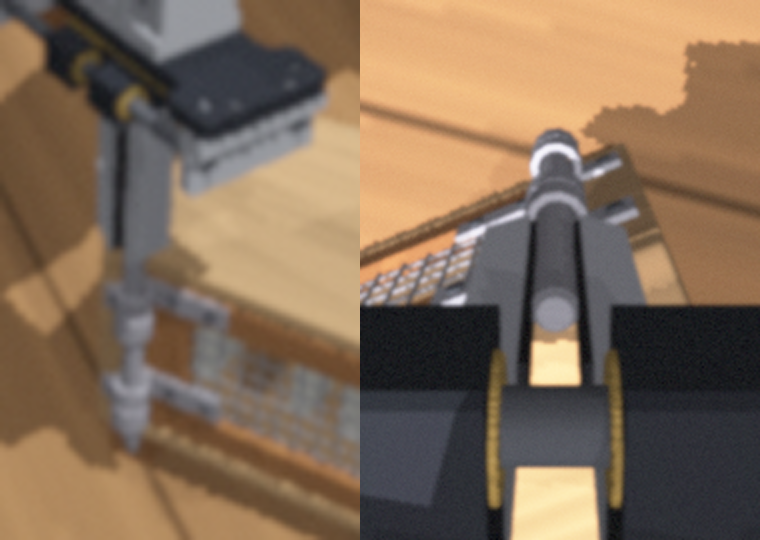

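```bash
python3 -c "
from station import ctrl
ctrl.hand_in()"
```

```text
the job is handed in; nothing more can be done
```

I took the pin out of the tool block and fed it, foot down, through the upper hinge and then the lower one. I handed the job in at 14.1 s, with the gripper still holding the pin at a 35 N grip setting.

**Last checks:**
- **Foot height:** the side picture shows the pin through both hinges, with its foot out below the lower one at row 340.4. I expected row 340.3 for a foot 24 mm above the plank, so it sticks out about 21 mm below the hinge and stays clear of the plank.
- **Forces:** every reading taken while feeding it in was below about 2 N, so I saw no sign of levering. At the end the arm was still.
- **Other objects:** I touched nothing else on purpose, but I did not look at the dibber and stake again after lifting the pin out.

**Disagreements along the way:**
- **Pin position:** the cameras differed by up to about 6 mm on where the pin stood in the block.
- **Hinge alignment:** the side and wrist views differed by about 1–2 mm, and I followed the wrist view. The pin then slid in freely.

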